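Feed the slide on by one turn of its hand wheel

TASK

Feed the cog on the slide forward by one pitch: push the hand wheel clockwise (seen from above) by its upright handle through exactly one full turn, so that the handle comes back to where it stands now. Push the handle round lightly with the fingertips or the outside of the fingers, never gripping it; leave the loose things round the slide alone, and finish with the hand clear of everything.

Things in the scene. Friction and masses are not known exactly. Their poses are not given: they have to be found in the camera images.
- feed_wheel (a joint): turn of the hand wheel about its upright axis, rad; grows as the wheel is pushed clockwise seen from above, stops at 0 and 14; starts anywhere between 0.3 and 5.7, so one full turn ends at the start value + 6.283. A friction of 0.25 N m (about 4 N pushed at the handle) keeps it where it is left; it does not spring back or coast.
- wheel_centre (a point): centre of the horizontal hand wheel: on its upright axis, 106 mm above the worktop, about 1 mm above the rim's top. Dark steel wheel, rim 154 mm over all (a round bar 14 mm thick on a 70 mm radius, its top at 107 mm), three spokes; the hub reaches 114 mm above the worktop within 9 mm of the axis (its nut), 108 mm elsewhere. It stands on a grey gearbox at one end of a feed slide.
- handle_mid (a point): middle of the wheel's one upright handle: a round black grip (22 mm across, 62 mm tall, from 106 to 168 mm above the worktop) standing on the rim where one spoke meets it, 70 mm from the wheel's axis. This point is on the grip's axis, 137 mm above the worktop, and travels round with the wheel. The grip spins freely on its own pin, as such handles do.
- feed_slide: grey and steel feed slide bolted to the worktop; origin on the wheel's axis at worktop level, z up. Its gearbox (110 mm square foot) is under the wheel; its bed, 90 mm wide, runs 339 mm along its own -y.
- carriage (a joint): travel of the carriage that carries the rusty cog (104 mm across, its fixing nut up to 76 mm above the worktop) along the bed, m, away from the wheel; the screw drives it 25 mm a turn of the wheel.
- wheel_handle: the same upright handle; origin at its foot on the rim (106 mm above the worktop), z up.
- race: bystander, loose, to be left alone: bearing race, a plain steel ring 62 mm across, 17 mm high; origin at the centre of its underside.
- bolt: bystander, loose, to be left alone: rusty bolt standing on its hexagon head, 70 mm tall, 27 mm across the head; origin at the centre of its underside.
- big_nut: bystander, loose, to be left alone: dark hexagon nut 36 x 41 mm, 17 mm high; origin at the centre of its underside.
- spring: bystander, loose, to be left alone: steel coil spring standing upright, 31 mm across, 36 mm high; origin at the centre of its underside.
- spanner: bystander, loose, to be left alone: rusty open-ended spanner lying flat, 32 x 153 x 7 mm, long axis its own y; origin at the centre of its underside.

How it is judged (in metres and radians):
On the way:
1. the fingers are pushing the handle, which has come round to the far side of the wheel (over 115 mm from its start) (distance of handle_mid from where it was at the start of the episode above 0.115 m and contact force between the fingers and wheel_handle above 0.3 N), for 0.05 s.
At the end, for the whole second after the job is handed in: The wheel has made one clockwise turn, neither none nor two, its handle is within 14 mm (about 11 degrees) of where it started, and it is at rest (distance of handle_mid from where it was at the start of the episode below 0.014 m and value of joint feed_wheel between 6.3 and 12.25 rad and velocity of joint feed_wheel between -0.05 and 0.05 rad/s); the robot touches nothing.
It fails at once if a loose bystander (race, bolt, nut, spring, spanner) is moved over 20 mm or lifted (distance of any of race, bolt, big_nut, spring, spanner from where it was at the start of the episode above 0.02 m).
It fails at once if the handle is gripped or shoved hard (over 35 N between fingers and handle) (contact force between the fingers and wheel_handle above 35 N).
It also fails if it takes over 58 s, if anything falls off the work surface, if the arm or the gripper's body presses on something with over 40 N, if the wrist force passes 120 N, or if a joint passes its speed limit or range.

ROBOT

A 6-joint arm with a two-finger parallel gripper is mounted at the origin on a cart in front of the work surface, level with it; the furniture and walls round the work are solid. World frame = base frame: x ahead of the robot, y to its left, z up, the work surface at z = 0. Lengths are in mm, angles in rad, forces in N, time in s.
With the tool pointing down it reaches from about 275 to 1000 mm from the base axis. Payload 8.4 kg.
Tool frame: the origin (TCP) lies at the very end of the fingers, on their centre line; the grasp point (between the pads) lies 19 mm behind it (r.pinch_z is the distance from the TCP to the grasp point, in mm); z points along the fingers, y is the line along which they close (so a half turn about z gives the same grasp; the last joint's range is limited). The gripper opens to 85 mm and grips with 20 to 120 N. Pads are 22 mm wide; open, the fingers measure 114 mm over their backs; the gripper's body (76 mm by 85 mm) begins 54 mm behind the grasp point. The pads swing forward as they close: fully open they stand 13 mm farther back than shut.
Start: joints at [-1.263, 0.353, 1.633, -0, 1.155, -0.002], TCP at [190.541, -595.249, 231.281] pointing down, gripper open.
Joint ranges: [-2.63, 2.63], [-0.92, 2.1], [0.06, 2.66], [-1.3, 4.44], [0, 2.69], [-3.02, 3.02]. Speed limits (rad/s): [2.22, 2.22, 2.79, 3.14, 3.14, 3.14].

INTERFACE

Orientations are given as [roll, pitch, yaw] about the fixed x, y, z axes, in that order (R = Rz(yaw) Ry(pitch) Rx(roll)).
In Python, from rig import r gives the robot as it stands.
- The arm moves only by the tool carry_out, never from a script. Its argument "series" is a list of rows, each a list of 7 numbers: the turn, a rotation vector about the tool's x, y, z as a fraction of full scale, then the shift along the tool's x, y, z as a fraction of full scale, then the gripper command: -1 is fully open, 1 is shut, values between are in proportion. A call has 1 to 8 rows; each row is the pose to reach, as a shift and turn from the pose commanded when the call began, along the tool's axes at that moment, turning the shorter way round; what a row does not reach only later rows make up. Full scale, the value 1, is 0.25 m for a shift and pi rad for a turn. A row lasts 1/8 s, in which the tool goes at most 62.5 mm and 10.7 degrees, less where a joint would pass 70% of its speed; a pose out of reach is approached as far as the arm can. A call with a number of a shift or a turn outside -1 to 1 is refused whole. A call with a gripper value outside its range is refused whole. The fingers move at their own pace and stop on an object; "force" is the grip in N (left out, the last holds). Time passes only in rows, so rows that repeat a pose let the fingers close. It gives the time, the measured TCP pose, the force, the opening and the grip force at its end, in the units of the state.
- r.sense(): the state, without advancing time (a new reading comes with each control period).
- r.grab_frame(name): name is "side" or "top" or "wrist"; returns the picture (480x640x3 uint8, red, green, blue); there is no depth.
- r.get_calibration(name): a dict with "K" (3x3 intrinsics, pixels), "pose" (4x4, takes a point from camera to world coordinates). Camera axes: x right, y up, looking along -z (the intrinsics and any distortion apply to the point x, -y, -z); pixel columns grow to the right and rows downward; lengths in mm; the calibration is good to about 2 mm. A picture is of the moment at which its call begins: read the wrist's pose just before it. get_calibration takes no time and is no camera call; for the wrist camera it gives the pose at the moment of the call.
- r.sign_off(): hands the job in; it is judged then, once.
Trained networks look in the newest picture that a camera, given by its name, has taken for a name from the list of things; names that differ only in an ending like _2 or _b are one class to them, and where a whole thing is asked for, a point or a joint stands for the part that bears it (a point fixed in the world has none). Each returns a list of dicts, best first, with "score" (0 to 1); they miss things now and then, are a little off and sometimes report something else, mostly with a low value. They report only what shows in the picture. A call takes as long as a camera call.
- r.silhouettes(camera, label): "region" (480x640 bool, what is visible of it) and "position" ([row, column] in pixels, amid what is visible of it).
The state is a dict: "clock": time; "qpos": joint angles; "qvel": joint speeds; "joint_efforts": joint torques, N m; "eef_pos": TCP position; "tcp_rot": TCP orientation; "contact_force": force on the tool from outside, world axes, zero at the start; "wrist_torque": the same for the moment, N m; "opening": opening from 0.0 (shut) to 1.0 (fully open); "grasp_force": force on a finger pad.
Only numpy, scipy, OpenCV 4.12 (cv2) and the standard library are available. Lean on these libraries where they do the work, as an engineer would, in place of code of your own. Each camera call takes 0.05 s, during which the arm holds its last target. There are 200 camera calls.

## Working session

There is one attempt and no reset: what is moved stays moved. The work goes in short steps, Python scripts to look and compute and a tool call to move; the robot and the scene stay as the last step left them, time stands still between calls to the robot, and variables do not carry over. Pictures are saved under pics/ and viewed, at most 10 in all, crops included, and the job is handed in when it is done.

Besides the shell and the picture viewer there is one more tool, called after "Call:" as name([rows], argument=value, ...), one row to a line, values as JSON. carry_out: Moves the arm, as the interface text tells. Its arguments: {"type":"object","properties":{"series":{"type":"array"},"force":{"type":"number"}},"required":["series"]}

```bash
mkdir -p pics; ls; cat > h.py <<'E'
import numpy as np, cv2
from rig import r
def ray(cam,u,v,z):
    c=r.get_calibration(cam);K=np.array(c["K"]);P=np.array(c["pose"])
    d=np.linalg.inv(K)@[u,v,1]; d=P[:3,:3]@[d[0],-d[1],-d[2]]; o=P[:3,3]
    return o+d*(z-o[2])/d[2]
def proj(cam,p):
    c=r.get_calibration(cam);K=np.array(c["K"]);P=np.array(c["pose"])
    q=P[:3,:3].T@(np.array(p)-P[:3,3]); q=K@[q[0],-q[1],-q[2]]; return q[:2]/q[2]
E
python3 - <<'E'
from h import *
ims=[]
for c in("top","side"):
    im=r.grab_frame(c); cv2.imwrite(f"pics/{c}0.png",im[:,:,::-1])
    print(c,{k:np.round(v,3).tolist() for k,v in r.get_calibration(c).items() if k in("K","pose")})
    for l in("feed_wheel","wheel_handle","feed_slide","race","bolt","big_nut","spring","spanner"):
        for s in r.silhouettes(c,l)[:1]:
            v,u=s["position"]; print(c,l,round(s["score"],2),[round(float(v)),round(float(u))],np.round(ray(c,u,v,{"feed_wheel":106,"wheel_handle":137}.get(l,10))),s["region"].sum())
print(r.sense())
E
```

```text
pics
top {'K': [[546.926, 0.0, 316.466], [0.0, 546.926, 237.182], [0.0, 0.0, 1.0]], 'pose': [[0.111, 0.969, -0.219, 323.102], [-0.994, 0.108, -0.024, -210.935], [0.0, 0.221, 0.975, 941.668], [0.0, 0.0, 0.0, 1.0]]}
top feed_wheel 0.79 [238, 327] [ 511. -206.  106.] 3697
top wheel_handle 0.58 [222, 282] [ 521. -136.  137.] 219
top feed_slide 0.71 [259, 386] [ 508. -311.   10.] 14435
top race 0.71 [234, 274] [ 530. -113.   10.] 210
top bolt 0.62 [235, 273] [ 529. -112.   10.] 199
top big_nut 0.62 [310, 384] [ 420. -315.   10.] 286
top spring 0.78 [314, 350] [ 406. -259.   10.] 171
top spanner 0.66 [312, 461] [ 430. -445.   10.] 937
side {'K': [[565.898, 0.0, 315.428], [0.0, 565.898, 234.395], [0.0, 0.0, 1.0]], 'pose': [[-0.982, 0.1, -0.157, 363.245], [-0.185, -0.443, 0.877, 523.636], [0.018, 0.891, 0.454, 504.273], [0.0, 0.0, 0.0, 1.0]]}
side feed_wheel 0.61 [252, 304] [ 507. -186.  106.] 3475
side wheel_handle 0.72 [249, 286] [ 521. -133.  137.] 650
side feed_slide 0.75 [260, 311] [ 523. -332.   10.] 8561
side race 0.65 [221, 325] [ 526. -494.   10.] 1295
side bolt 0.94 [322, 279] [ 53
[... 167 characters left out ...]
  10.] 400
{'clock': 0.9, 'qpos': array([-1.26338908e+00,  3.52941986e-01,  1.63340115e+00,  4.38404147e-05,
        1.15518636e+00, -2.39841117e-03]), 'qvel': array([ 0.00193089, -0.00112633, -0.0005205 ,  0.0008368 , -0.0013258 ,
        0.00132181]), 'joint_efforts': array([ 2.39149624e-03, -6.05157781e+01, -3.42443347e+01, -3.94386313e-05,
        8.95609192e-04,  3.39705343e-05]), 'eef_pos': array([ 190.56302293, -595.25052181,  231.31673287]), 'tcp_rot': array([ 3.14152941e+00, -3.99578277e-05,  3.09787962e-01]), 'contact_force': array([ 0.22780143,  0.21136168, -0.59127826]), 'wrist_torque': array([0.04620882, 0.02872589, 0.02249686]), 'grasp_force': 0.0, 'opening': 1.001054903157004}
```

View pics/top0.png

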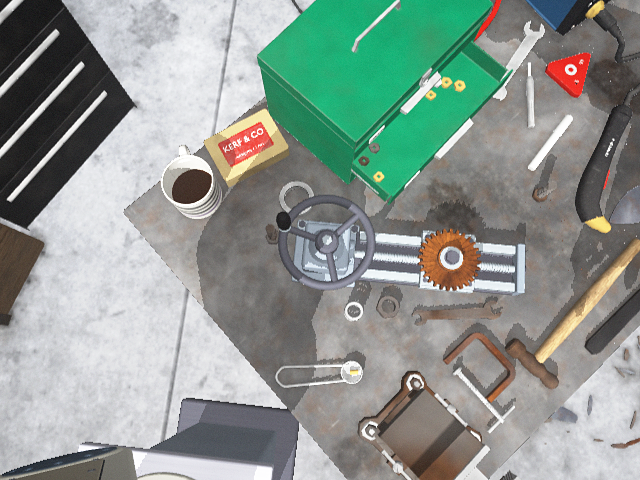

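View pics/side0.png

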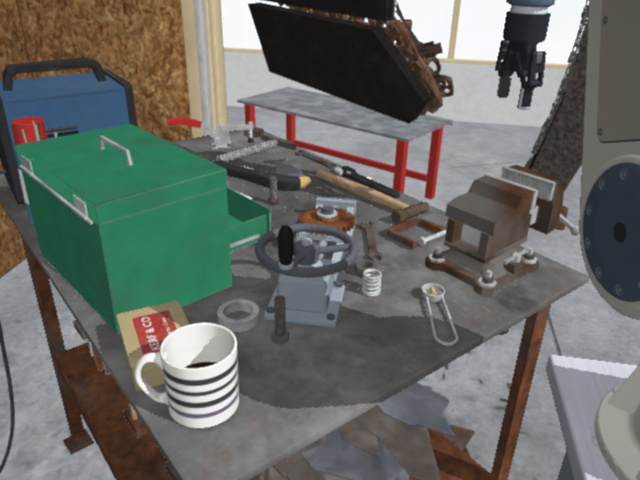

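The top view shows the wheel at about px (327,240), its handle at (283,220), the bolt at (272,234), the race at (297,195) and the green toolbox beyond. The side view agrees with this. Next I'll refine the wheel centre and check the clearance to the toolbox.

```bash
python3 - <<'E'
from h import *
for c in("top","side"):
    r.grab_frame(c)
    w=r.silhouettes(c,"feed_wheel")[0]["region"]; h=r.silhouettes(c,"wheel_handle")[0]["region"]
    w=w&~cv2.dilate(h.astype(np.uint8),np.ones((5,5))).astype(bool)
    ys,xs=np.nonzero(w); P=np.array([ray(c,u,v,100)[:2] for u,v in zip(xs,ys)],np.float32)
    print(c,"enclosing",cv2.minEnclosingCircle(P), P.min(0),P.max(0))
    ys,xs=np.nonzero(h); print("handle rows",ys.min(),ys.max(),xs.min(),xs.max(), ray(c,xs.mean(),ys.mean(),137), ray(c,xs.mean(),ys.mean(),150))
print("hdl proj",[proj(c,(521,-135,z)).round() for c in("top","side") for z in(106,168)])
print("centre proj",[proj(c,(511,-206,106)).round() for c in("top","side")])
# toolbox: bottom corner
for z,p in((0,(352,182)),(0,(388,200)),(60,(388,200)),(100,(388,200))): print("box top",z,p,ray("top",*p,z).round())
for z,p in((0,(228,292)),(60,(270,232)),(100,(270,232)),(150,(225,170)),(200,(225,170)),(200,(105,235)),): print("box side",z,p,ray("side",*p,z).round())
for z in(150,200,250): print("box top corner",z,ray("top",352,150,z).round(),ray("top",258,60,z).round(), ray("side",105,235,z).round())
E
```

```text
Traceback (most recent call last):
  File "h.py", line 4, in ray
    c=r.get_calibration(cam);K=np.array(c["K"]);P=np.array(c["pose"])
ValueError: time passes only in moves, steps and waits
```

```bash
cat > h.py <<'E'
import numpy as np, cv2
from functools import lru_cache
from rig import r
@lru_cache
def cal(cam):
    c=r.get_calibration(cam); return np.array(c["K"]),np.array(c["pose"])
def ray(cam,u,v,z):
    K,P=cal(cam); d=np.linalg.inv(K)@[u,v,1]; d=P[:3,:3]@[d[0],-d[1],-d[2]]; o=P[:3,3]
    return o+d*(z-o[2])/d[2]
def proj(cam,p):
    K,P=cal(cam); q=P[:3,:3].T@(np.array(p)-P[:3,3]); q=K@[q[0],-q[1],-q[2]]; return q[:2]/q[2]
E
python3 - <<'E'
from h import *
for c in("top","side"):
    r.grab_frame(c)
    w=r.silhouettes(c,"feed_wheel")[0]["region"]; h=r.silhouettes(c,"wheel_handle")[0]["region"]
    w=w&~cv2.dilate(h.astype(np.uint8),np.ones((5,5))).astype(bool)
    ys,xs=np.nonzero(w); P=np.array([ray(c,u,v,100)[:2] for u,v in zip(xs,ys)],np.float32)
    print(c,"enclosing",cv2.minEnclosingCircle(P), P.min(0),P.max(0))
    ys,xs=np.nonzero(h); print("handle rows",ys.min(),ys.max(),xs.min(),xs.max(), ray(c,xs.mean(),ys.mean(),137), ray(c,xs.mean(),ys.mean(),150))
print("hdl proj",[proj(c,(521,-135,z)).round() for c in("top","side") for z in(106,168)])
print("centre proj",[proj(c,(511,-206,106)).round() for c in("top","side")])
for z,p in((0,(352,182)),(0,(388,200)),(60,(388,200)),(100,(388,200))): print("box top",z,p,ray("top",*p,z).round())
for z,p in((60,(270,232)),(100,(270,232))): print("box side",z,p,ray("side",*p,z).round())
for z in(150,200,250): print("box corner",z,ray("top",352,150,z).round(),ray("side",225,170,z).round(),ray("top",258,60,z).round(), ray("side",105,235,z).round())
E
```

```text
top enclosing ((507.6575927734375, -206.69229125976562), 77.718017578125) [ 430.9351 -282.6325] [ 584.3658  -129.12683]
handle rows 212 233 276 290 [ 521.56523917 -138.03552984  137.        ] [ 518.35891818 -139.21327284  150.        ]
side enclosing ((508.4559326171875, -212.21054077148438), 86.64514923095703) [ 429.92178 -298.83752] [ 586.4323  -125.83269]
handle rows 225 269 278 293 [ 523.10979635 -138.12165719  137.        ] [ 517.45120398 -114.69804782  150.        ]
hdl proj [array([282., 227.]), array([280., 217.]), array([286., 268.]), array([286., 228.])]
centre proj [array([327., 238.]), array([304., 246.])]
box top 0 (352, 182) [ 643. -240.    0.]
box top 0 (388, 200) [ 617. -307.    0.]
box top 60 (388, 200) [ 598. -301.   60.]
box top 100 (388, 200) [ 586. -297.  100.]
box side 60 (270, 232) [ 596. -326.   60.]
box side 100 (270, 232) [ 575. -250.  100.]
box corner 150 [ 644. -230.  150.] [ 688. -371.  150.] [780. -66. 150.] [764. -96. 150.]
box corner 200 [ 624. -229.  200.] [ 642. -245.  200.] [751. -75. 200.] [708.  -9. 200.]
box corner 250 [ 603. -228.  250.] [ 596. -119.  250.] [722. -84. 250.] [651.  79. 250.]
```

Call:
carry_out([
  [0,0,0.02,0.17,-0.138,0,1],
  [0,0,0.04,0.34,-0.277,0,1],
  [0,0,0.06,0.51,-0.415,0,1],
  [0,0,0.08,0.68,-0.554,0,1],
  [0,0,0.0986,0.852,-0.692,0,1],
  [0,0,0.0986,0.852,-0.692,0,1],
], force=20)

```text
clock: 2.1
eef_pos: [342.1, -362.9, 231.5]
tcp_rot: [-3.141, -0.0, 0.003]
contact_force: [0.1, -0.5, 0.1]
opening: -0.001
grasp_force: 0.0
```

Call:
carry_out([
  [0,0,0,0.14,-0.223,0,1],
  [0,0,0,0.28,-0.446,0,1],
  [0,0,0,0.42,-0.67,0,1],
  [0,0,0,0.56,-0.892,0,1],
  [0,0,0,0.56,-0.892,0,1],
  [0,0,0,0.56,-0.892,0,1],
])

```text
clock: 2.85
eef_pos: [480.8, -142.7, 231.2]
tcp_rot: [3.141, 0.0, 0.002]
contact_force: [0.7, 0.4, -0.4]
opening: -0.002
grasp_force: 0.0
```

```bash
python3 - <<'E'
from h import *
print(r.sense()["eef_pos"])
a=r.grab_frame("top")[120:300,220:460]; b=r.grab_frame("side")[120:300,200:440]
cv2.imwrite("pics/a.png",cv2.resize(np.vstack([a,b])[:,:,::-1],None,fx=1.6,fy=1.6))
E
```

```text
[ 480.7855891  -142.73601486  231.18480095]
```

View pics/a.png

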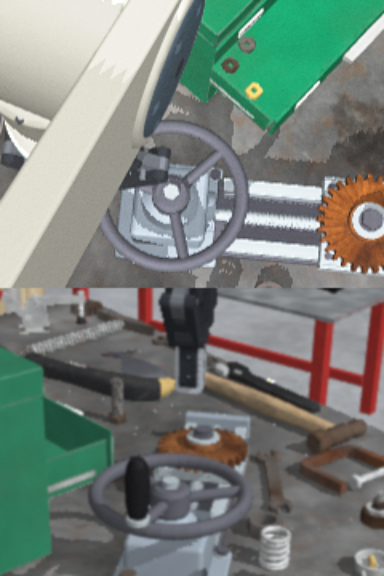

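The arm hides the top view of the handle, but the side view still shows it clearly at crop px (137,490). The fingers hang above and behind it, so I'll descend beside it.

Call:
carry_out([
  [0,0,0,0,0,0.1,1],
  [0,0,0,0,0,0.2,1],
  [0,0,0,0,0,0.3,1],
  [0,0,0,0,0,0.4,1],
  [0,0,0,0,0,0.4,1],
])

```text
clock: 3.58
eef_pos: [478.7, -143.7, 129.9]
tcp_rot: [-3.141, 0.004, -0.002]
contact_force: [0.4, 0.3, 1.5]
opening: 0.001
grasp_force: 0.0
```

```bash
cat >> h.py <<'E'
C=np.array([508,-207])
def rows(p0,a0,step,n,R=68):
    for i in range(1,n+1):
        a=np.radians(a0-step*i); d=(C+R*np.array([np.cos(a),np.sin(a)])-p0)/250
        print(round(a0-step*i,1),[0,0,0,round(d[0],3),round(-d[1],3),0,1])
E
python3 - <<'E'
from h import *
p=r.sense()["eef_pos"]; print(p, r.sense()["contact_force"])
rows(p[:2],112,7.5,8)
E
```

```text
[ 478.66682116 -143.68284194  129.94256898] [0.44739704 0.3335374  1.49686761]
104.5 [0, 0, 0, np.float64(0.049), np.float64(-0.01), 0, 1]
97.0 [0, 0, 0, np.float64(0.084), np.float64(-0.017), 0, 1]
89.5 [0, 0, 0, np.float64(0.12), np.float64(-0.019), 0, 1]
82.0 [0, 0, 0, np.float64(0.155), np.float64(-0.016), 0, 1]
74.5 [0, 0, 0, np.float64(0.19), np.float64(-0.009), 0, 1]
67.0 [0, 0, 0, np.float64(0.224), np.float64(0.003), 0, 1]
59.5 [0, 0, 0, np.float64(0.255), np.float64(0.019), 0, 1]
52.0 [0, 0, 0, np.float64(0.285), np.float64(0.039), 0, 1]
```

Call:
carry_out([
  [0,0,0,0.049,-0.01,0,1],
  [0,0,0,0.084,-0.017,0,1],
  [0,0,0,0.12,-0.019,0,1],
  [0,0,0,0.155,-0.016,0,1],
  [0,0,0,0.19,-0.009,0,1],
  [0,0,0,0.224,0.003,0,1],
  [0,0,0,0.255,0.019,0,1],
  [0,0,0,0.285,0.039,0,1],
])

```text
clock: 4.58
eef_pos: [552.0, -152.5, 131.1]
tcp_rot: [-3.141, 0.001, 0.0]
contact_force: [-3.3, 1.3, 2.9]
opening: 0.003
grasp_force: 2.4
```

```bash
python3 - <<'E'
from h import *
s=r.sense();p=s["eef_pos"]; print(p, s["contact_force"],"cmd",C+68*np.array([np.cos(np.radians(52)),np.sin(np.radians(52))]))
b=r.grab_frame("side")[150:330,220:400]
cv2.imwrite("pics/b.png",cv2.resize(b[:,:,::-1],None,fx=2.5,fy=2.5))
for x in r.silhouettes("side","wheel_handle")[:1]: v,u=x["position"]; print(x["score"],u,v,ray("side",u,v,137),x["region"].sum())
E
```

```text
[ 551.98291515 -152.50441945  131.06218677] [-3.30251701  1.25710086  2.9053203 ] cmd [ 549.86498032 -153.41526875]
0.65 257.5 242.5 [ 564.10220701 -143.98954921  137.        ] 215
```

View pics/b.png

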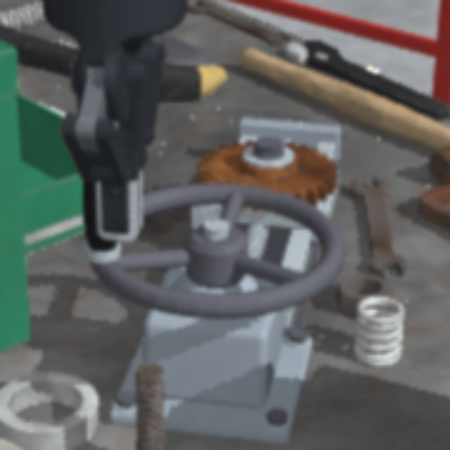

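The handle's base shows at crop px (105,258), just ahead of the fingers, and the push reads about 3.5 N, so I'll carry on round.

```bash
python3 - <<'E'
from h import *
rows(np.array([551,-153]),52,7.5,8)
p=C+68*np.array([np.cos(np.radians(-8)),np.sin(np.radians(-8))])
print(p);rows(p,-8,7.5,8)
E
```

```text
44.5 [0, 0, 0, np.float64(0.022), np.float64(0.025), 0, 1]
37.0 [0, 0, 0, np.float64(0.045), np.float64(0.052), 0, 1]
29.5 [0, 0, 0, np.float64(0.065), np.float64(0.082), 0, 1]
22.0 [0, 0, 0, np.float64(0.08), np.float64(0.114), 0, 1]
14.5 [0, 0, 0, np.float64(0.091), np.float64(0.148), 0, 1]
7.0 [0, 0, 0, np.float64(0.098), np.float64(0.183), 0, 1]
-0.5 [0, 0, 0, np.float64(0.1), np.float64(0.218), 0, 1]
-8.0 [0, 0, 0, np.float64(0.097), np.float64(0.254), 0, 1]
[ 575.33822867 -216.46377087]
-15.5 [0, 0, 0, np.float64(-0.007), np.float64(0.035), 0, 1]
-23.0 [0, 0, 0, np.float64(-0.019), np.float64(0.068), 0, 1]
-30.5 [0, 0, 0, np.float64(-0.035), np.float64(0.1), 0, 1]
-38.0 [0, 0, 0, np.float64(-0.055), np.float64(0.13), 0, 1]
-45.5 [0, 0, 0, np.float64(-0.079), np.float64(0.156), 0, 1]
-53.0 [0, 0, 0, np.float64(-0.106), np.float64(0.179), 0, 1]
-60.5 [0, 0, 0, np.float64(-0.135), np.float64(0.199), 0, 1]
-68.0 [0, 0, 0, np.float64(-0.167), np.float64(0.214), 0, 1]
```

Call:
carry_out([
  [0,0,0,0.022,0.025,0,1],
  [0,0,0,0.045,0.052,0,1],
  [0,0,0,0.065,0.082,0,1],
  [0,0,0,0.08,0.114,0,1],
  [0,0,0,0.091,0.148,0,1],
  [0,0,0,0.098,0.183,0,1],
  [0,0,0,0.1,0.218,0,1],
  [0,0,0,0.097,0.254,0,1],
])

```text
clock: 5.68
eef_pos: [576.1, -216.3, 131.3]
tcp_rot: [-3.141, -0.0, -0.0]
contact_force: [0.9, 4.4, -0.7]
opening: 0.002
grasp_force: 2.2
```

Call:
carry_out([
  [0,0,0,-0.007,0.035,0,1],
  [0,0,0,-0.019,0.068,0,1],
  [0,0,0,-0.035,0.1,0,1],
  [0,0,0,-0.055,0.13,0,1],
  [0,0,0,-0.079,0.156,0,1],
  [0,0,0,-0.106,0.179,0,1],
  [0,0,0,-0.135,0.199,0,1],
  [0,0,0,-0.167,0.214,0,1],
])

```text
clock: 6.68
eef_pos: [534.1, -269.8, 131.5]
tcp_rot: [3.141, -0.001, 0.0]
contact_force: [3.6, 0.6, -1.5]
opening: 0.001
grasp_force: 1.9
```

```bash
python3 - <<'E'
from h import *
s=r.sense();p=s["eef_pos"]; d=p[:2]-C; print(p, s["contact_force"],np.hypot(*d),np.degrees(np.arctan2(d[1],d[0])))
rows(p[:2],-68,7.5,8)
q=C+68*np.array([np.cos(np.radians(-128)),np.sin(np.radians(-128))])
rows(q,-128,7.5,8)
b=r.grab_frame("side")[150:330,220:400]
cv2.imwrite("pics/c.png",cv2.resize(b[:,:,::-1],None,fx=2.5,fy=2.5))
E
```

```text
[ 534.14296678 -269.84448858  131.49718011] [ 3.63317892  0.59228259 -1.46411609] 68.06529554391547 -67.41295408670321
-75.5 [0, 0, 0, np.float64(-0.036), np.float64(0.012), 0, 1]
-83.0 [0, 0, 0, np.float64(-0.071), np.float64(0.019), 0, 1]
-90.5 [0, 0, 0, np.float64(-0.107), np.float64(0.021), 0, 1]
-98.0 [0, 0, 0, np.float64(-0.142), np.float64(0.018), 0, 1]
-105.5 [0, 0, 0, np.float64(-0.177), np.float64(0.011), 0, 1]
-113.0 [0, 0, 0, np.float64(-0.211), np.float64(-0.001), 0, 1]
-120.5 [0, 0, 0, np.float64(-0.243), np.float64(-0.017), 0, 1]
-128.0 [0, 0, 0, np.float64(-0.272), np.float64(-0.037), 0, 1]
-135.5 [0, 0, 0, np.float64(-0.027), np.float64(-0.024), 0, 1]
-143.0 [0, 0, 0, np.float64(-0.05), np.float64(-0.051), 0, 1]
-150.5 [0, 0, 0, np.float64(-0.069), np.float64(-0.08), 0, 1]
-158.0 [0, 0, 0, np.float64(-0.085), np.float64(-0.112), 0, 1]
-165.5 [0, 0, 0, np.float64(-0.096), np.float64(-0.146), 0, 1]
-173.0 [0, 0, 0, np.float64(-0.103), np.float64(-0.181), 0, 1]
-180.5 [0, 0, 0, np.float64(-0.105), np.float64(-0.217), 0, 1]
-188.0 [0, 0, 0, np.float64(-0.102), np.float64(-0.252), 0, 1]
```

View pics/c.png

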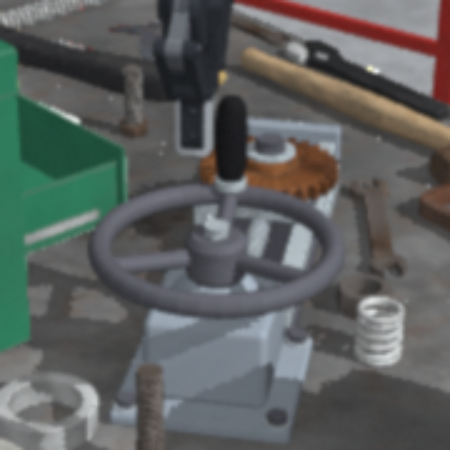

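The handle has reached the far side at crop px (231,140), with the fingers behind it. I'll continue.

Call:
carry_out([
  [0,0,0,-0.036,0.012,0,1],
  [0,0,0,-0.071,0.019,0,1],
  [0,0,0,-0.107,0.021,0,1],
  [0,0,0,-0.142,0.018,0,1],
  [0,0,0,-0.177,0.011,0,1],
  [0,0,0,-0.211,-0.001,0,1],
  [0,0,0,-0.243,-0.017,0,1],
  [0,0,0,-0.272,-0.037,0,1],
])

```text
clock: 7.72
eef_pos: [465.8, -259.9, 131.3]
tcp_rot: [3.141, 0.0, 0.0]
contact_force: [5.7, -1.1, -0.1]
opening: 0.001
grasp_force: 2.9
```

Call:
carry_out([
  [0,0,0,-0.027,-0.024,0,1],
  [0,0,0,-0.05,-0.051,0,1],
  [0,0,0,-0.069,-0.08,0,1],
  [0,0,0,-0.085,-0.112,0,1],
  [0,0,0,-0.096,-0.146,0,1],
  [0,0,0,-0.103,-0.181,0,1],
  [0,0,0,-0.105,-0.217,0,1],
  [0,0,0,-0.102,-0.252,0,1],
])

```text
clock: 8.72
eef_pos: [440.8, -196.4, 131.2]
tcp_rot: [-3.142, 0.0, 0.0]
contact_force: [0.8, -4.7, -1.2]
opening: 0.002
grasp_force: 2.4
```

```bash
python3 - <<'E'
from h import *
s=r.sense();p=s["eef_pos"]; d=p[:2]-C; print(p, s["contact_force"],np.hypot(*d),np.degrees(np.arctan2(d[1],d[0])))
rows(p[:2],172,7.5,8)
b=r.grab_frame("side")[150:330,220:400]
cv2.imwrite("pics/d.png",cv2.resize(b[:,:,::-1],None,fx=2.5,fy=2.5))
for x in r.silhouettes("side","wheel_handle")[:1]: v,u=x["position"]; print(x["score"],u,v,ray("side",u,v,137),x["region"].sum())
E
```

```text
[ 440.7724697  -196.40591959  131.1535867 ] [ 0.83353182 -4.69172182 -1.212933  ] 68.05714782231061 171.04466416544113
164.5 [0, 0, 0, np.float64(0.007), np.float64(-0.03), 0, 1]
157.0 [0, 0, 0, np.float64(0.019), np.float64(-0.064), 0, 1]
149.5 [0, 0, 0, np.float64(0.035), np.float64(-0.096), 0, 1]
142.0 [0, 0, 0, np.float64(0.055), np.float64(-0.125), 0, 1]
134.5 [0, 0, 0, np.float64(0.078), np.float64(-0.152), 0, 1]
127.0 [0, 0, 0, np.float64(0.105), np.float64(-0.175), 0, 1]
119.5 [0, 0, 0, np.float64(0.135), np.float64(-0.194), 0, 1]
112.0 [0, 0, 0, np.float64(0.167), np.float64(-0.21), 0, 1]
0.74 343.8 242.3 [ 447.24394058 -170.87299936  137.        ] 604
```

View pics/d.png

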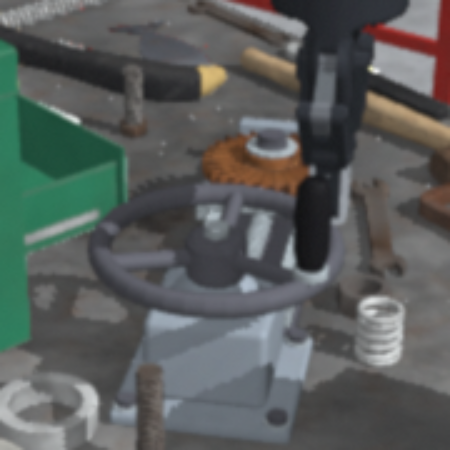

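The handle is unobstructed at crop px (312,225), about 149°, roughly 21° ahead of the fingers. I'll push to just short of home, then measure.

Call:
carry_out([
  [0,0,0,0.007,-0.03,0,1],
  [0,0,0,0.019,-0.064,0,1],
  [0,0,0,0.035,-0.096,0,1],
  [0,0,0,0.055,-0.125,0,1],
  [0,0,0,0.078,-0.152,0,1],
  [0,0,0,0.105,-0.175,0,1],
  [0,0,0,0.135,-0.194,0,1],
  [0,0,0,0.158,-0.206,0,1],
])

```text
clock: 9.82
eef_pos: [480.7, -145.0, 131.1]
tcp_rot: [-3.141, 0.001, 0.0]
contact_force: [-4.0, -0.2, -0.6]
opening: -0.001
grasp_force: 1.9
```

```bash
python3 - <<'E'
from h import *
s=r.sense();p=s["eef_pos"]; d=p[:2]-C; print(p, s["contact_force"],np.hypot(*d),np.degrees(np.arctan2(d[1],d[0])))
r.grab_frame("side")
for x in r.silhouettes("side","wheel_handle")[:1]:
    ys,xs=np.nonzero(x["region"]); q=ray("side",xs.mean(),ys.mean(),137); e=q[:2]-C
    print(x["score"],xs.min(),xs.max(),ys.min(),ys.max(),q,np.degrees(np.arctan2(e[1],e[0])),x["region"].sum())
rows(p[:2],np.degrees(np.arctan2(d[1],d[0])),2,8)
E
```

```text
[ 480.74086293 -145.04184956  131.12717634] [-3.9530787  -0.23071211 -0.62059162] 67.68953361036267 113.74759699077629
0.75 293 308 227 272 [ 501.92247303 -135.2697596   137.        ] 94.84296385454216 649
111.7 [0, 0, 0, np.float64(0.008), np.float64(-0.005), 0, 1]
109.7 [0, 0, 0, np.float64(0.017), np.float64(-0.008), 0, 1]
107.7 [0, 0, 0, np.float64(0.026), np.float64(-0.011), 0, 1]
105.7 [0, 0, 0, np.float64(0.035), np.float64(-0.014), 0, 1]
103.7 [0, 0, 0, np.float64(0.044), np.float64(-0.016), 0, 1]
101.7 [0, 0, 0, np.float64(0.054), np.float64(-0.018), 0, 1]
99.7 [0, 0, 0, np.float64(0.063), np.float64(-0.02), 0, 1]
97.7 [0, 0, 0, np.float64(0.072), np.float64(-0.022), 0, 1]
```

Call:
carry_out([
  [0,0,0,0.012,-0.006,0,1],
  [0,0,0,0.026,-0.011,0,1],
  [0,0,0,0.038,-0.014,0,1],
  [0,0,0,0.05,-0.017,0,1],
  [0,0,0,0.062,-0.02,0,1],
  [0,0,0,0.074,-0.022,0,1],
  [0,0,0,0.076,-0.022,0,1],
  [0,0,0,0.076,-0.022,0,1],
])

```text
clock: 10.92
eef_pos: [499.6, -140.0, 131.3]
tcp_rot: [-3.142, -0.0, 0.0]
contact_force: [-2.7, 0.7, -0.6]
opening: 0.001
grasp_force: 1.2
```

```bash
python3 - <<'E'
from h import *
s=r.sense();p=s["eef_pos"]; d=p[:2]-C; print(p, s["contact_force"],np.hypot(*d),np.degrees(np.arctan2(d[1],d[0])))
r.grab_frame("side")
for x in r.silhouettes("side","wheel_handle")[:1]:
    ys,xs=np.nonzero(x["region"]); q=ray("side",xs.mean(),ys.mean(),137); e=q[:2]-C
    print(x["score"],xs.min(),xs.max(),ys.min(),ys.max(),q,np.degrees(np.arctan2(e[1],e[0])),x["region"].sum())
E
```

```text
[ 499.59332408 -140.01845792  131.2913655 ] [-2.73326796  0.69943081 -0.57560879] 67.5070305902536 97.15363641892667
0.74 280 294 227 269 [ 520.60844067 -133.79068646  137.        ] 80.22812342998738 541
```

About 2 mm short, so one small push, then back off, lift and move clear.

Call:
carry_out([
  [0,0,0,0.008,-0.001,0,1],
  [0,0,0,0.008,-0.001,0,1],
  [0,0,0,-0.05,0,0,1],
  [0,0,0,-0.12,0,0,1],
  [0,0,0,-0.16,0,-0.1,1],
  [0,0,0,-0.16,0,-0.25,1],
  [0,0,0,-0.16,0,-0.4,1],
  [0,0,0,-0.16,0,-0.5,1],
])

```text
clock: 12.02
eef_pos: [458.9, -140.2, 258.1]
tcp_rot: [3.141, -0.002, -0.0]
contact_force: [-0.6, 0.6, -1.0]
opening: 0.002
grasp_force: 0.0
```

Call:
carry_out([
  [0,0,0,-0.1,0.2,-0.1,1],
  [0,0,0,-0.2,0.4,-0.15,1],
  [0,0,0,-0.3,0.6,-0.15,1],
  [0,0,0,-0.4,0.8,-0.15,1],
  [0,0,0,-0.45,0.95,-0.15,1],
  [0,0,0,-0.45,0.95,-0.15,1],
  [0,0,0,-0.45,0.95,-0.15,1],
])

```text
clock: 12.9
eef_pos: [346.4, -376.7, 293.6]
tcp_rot: [-3.141, -0.0, -0.001]
contact_force: [0.5, -0.3, 0.6]
opening: -0.001
grasp_force: 0.0
```

```bash
python3 - <<'E'
from h import *
s=r.sense(); print(s["eef_pos"],s["contact_force"],s["qvel"].round(3))
ims=[]
for c in("top","side"):
    ims.append(r.grab_frame(c)[130:330,210:430])
    for x in r.silhouettes(c,"wheel_handle")[:1]:
        ys,xs=np.nonzero(x["region"]); print(c,x["score"],xs.min(),xs.max(),ys.min(),ys.max(),ray(c,xs.mean(),ys.mean(),137))
cv2.imwrite("pics/e.png",cv2.resize(np.hstack(ims)[:,:,::-1],None,fx=1.8,fy=1.8))
E
```

```text
[ 346.39632936 -376.71308889  293.60754984] [ 0.53220658 -0.25173148  0.6382429 ] [ 0.023 -0.002 -0.    -0.002  0.001 -0.001]
top 0.52 277 290 212 232 [ 521.81764143 -138.1709468   137.        ]
side 0.96 278 293 225 269 [ 523.50184294 -138.83906683  137.        ]
```

View pics/e.png

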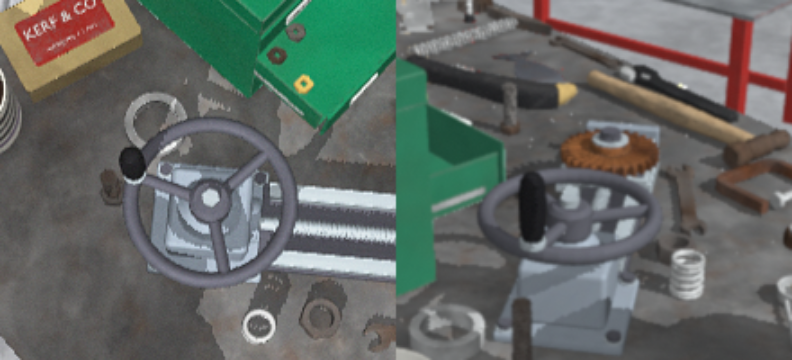

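In both views the handle is back at its starting pixels (cols 277–290 top, 278–293 side), the loose parts look undisturbed and the hand is clear.

```bash
python3 -c "
from rig import r
print(r.sign_off())"
```

```text
the job is handed in; nothing more can be done
None
```

I pushed the hand wheel one full clockwise turn and handed the job in; the cameras put the handle within about 1 mm of its start, the loose parts look undisturbed and the hand is clear, but no verdict came back.

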